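# Run a stylus along the seam of a casting mould

### The job

Take the orange-handled stylus out of the wooden tool block and, holding it square to the mould's sloping face, draw its point slowly (about 2 cm a second) and lightly down in the dark seam groove, all the way from beside the green dot, round the bend, to beside the red dot. Then lower the stylus point down into the empty blue jar before letting go, leaving the jar upright and everything else as it was.

Things in the scene. Friction and masses are not known exactly. Their poses are not given: they have to be found in the camera images.
- stylus: Stylus 140 mm long, 60 g: square orange handle 18 x 18 x 80 mm (z = 60 to 140 mm), steel shaft 60 mm long, 8 mm thick (6 mm in the last 15 mm, round end). Origin at the point's end; z along the tool from point to handle; x, y square to the flats. Starts upright, point down in the tool block, handle's lower end resting on the block's top, 70 mm above the table.
- stylus_tip (a point): The very end of the stylus's point (same frame as stylus).
- mould: Fixed plaster mould, face 180 x 135 mm sloping 35.5 degrees, off-white below, mint above. Origin on the face at the seam's bend, 85 mm above the table; x up the slope (to the robot's left), y along the face towards the robot, z out of it (up and to the right). Seam: dark groove 12 mm wide, 8 mm deep, y = 90 to -90 mm, bent at y = 0. Wooden batten, 22 mm high, across it at x = 42 to 60 mm.
- seam_start (a point): Seam's start: middle of the groove's floor, level with the green dot (14 mm wide, 22 mm down the slope from the seam). In the mould's frame x 0, y 60, z -8 mm; axes as the mould's.
- seam_bend (a point): Seam's bend: middle of the groove's floor. In the mould's frame x 0, y 0, z -8 mm; axes as the mould's. From here towards the end the straight groove runs 15 degrees up the slope.
- seam_end (a point): Seam's end: middle of the groove's floor, level with the red dot (14 mm wide, 22 mm down the slope from the seam). In the mould's frame x 16, y -60, z -8 mm; axes as the mould's.
- stand: Fixed light-wood stand under the mould: base board 170 mm (x) by 210 mm (y), 15 mm thick; highest point (the batten on the mould) 138 mm above the table. Origin on the table under the seam's bend; x to the side the face rises to, y towards the robot, z up.
- block: Fixed dark wooden tool block, 160 x 60 x 70 mm high, with two 13 mm square through holes at x = -40 mm (the stylus) and x = +40 mm (the blue loop tool). Origin under its centre; x along its length.
- jar: Empty blue ceramic jar, loose, 500 g: outside diameter 52 mm, inside 44 mm, 72 mm high, floor 8 mm thick. Origin at the centre of its underside, z up. On the other side of the mould from the tool block; the two swap sides.
- looptool: Another tool with a round blue handle (18 mm thick, its top 120 mm above its origin), standing in the block's other hole. Leave alone. Origin at its lower end's axis, 10 mm above the table as it stands; z up.
- vase: Mint vase with bumps, 104 mm wide, 115 mm high, upright. Bystander. Origin under its centre.
- redjar: Glass jar with a red lid, 62 mm wide, 60 mm high. Bystander. Origin under its centre.
- whitejar: Mint jar with a white lid, 66 mm wide, 65 mm high. Bystander. Origin under its centre.
- brush: Brush 170 mm long lying on the table between robot and mould. Bystander. Origin near its middle, x along it.
- bowl: White bowl, 100 mm wide, 45 mm high. Bystander. Origin under its centre.
- mug: Terracotta mug, 76 mm wide, 85 mm high, handle at +y. Bystander. Origin under its centre.
- tiles: Two sample tiles stacked, 100 mm square, 18 mm high. Bystander. Origin under the centre.
Not all that is in view belongs to the job. Of the things shaped like the jar, the blue one is meant.

How it is judged:
By the outcome, as a careful person would: the job done as asked, in the order asked, and still so for the second after the job is handed in, with the robot touching nothing.
It also fails if it takes over 61 s, if anything falls off the work surface, if the arm or the gripper's body presses on something with over 40 N, if the wrist force passes 120 N, or if a joint passes its speed limit or range.

### The arm

A 7-joint arm with a two-finger parallel gripper is mounted at the origin on the work surface. World frame = base frame: x ahead of the robot, y to its left, z up, the work surface at z = 0. Lengths are in m, angles in rad, forces in N, time in s.
With the tool pointing down it reaches from about 0.4 to 0.875 m from the base axis. Payload 19.3 kg.
Tool frame: the origin (TCP) lies at the very end of the fingers, on their centre line; the grasp point (between the pads) lies 19 mm behind it; z points along the fingers, y is the line along which they close (so a half turn about z gives the same grasp; the last joint's range is limited). The gripper opens to 85 mm and grips with 20 to 120 N. Pads are 22 mm wide; open, the fingers measure 114 mm over their backs; the gripper's body (76 mm by 85 mm) begins 54 mm behind the grasp point. The pads swing forward as they close: fully open they stand 13 mm farther back than shut.
Start: joints at [1.27, 0.521, -0.036, 1.599, 0.021, 1.021, -0.113], TCP at [0.143, -0.608, 0.231] pointing down, gripper open.
Joint ranges: [-2.91, 2.91], [-0.3, 2.13], [-1.5, 1.42], [0.17, 2.43], [-1.26, 4.41], [0.16, 1.93], [-2.52, 2.52]. Speed limits (rad/s): [1.89, 1.89, 2.39, 2.39, 3.01, 3.01, 3.01].

### API

Orientations are given as [roll, pitch, yaw] about the fixed x, y, z axes, in that order (R = Rz(yaw) Ry(pitch) Rx(roll)).
In Python, from workcell import monitor, optics, workorder gives the robot as it stands.
- The arm moves only by the tool apply_moves, never from a script. Its arguments are lists of equal length, an entry for each row: "linear": the shift along the tool's x, y, z each as a share of 0.1 m, from -1 to 1, a list of three; "delta_rot": the turn, a rotation vector about the tool's x, y, z each as a share of 120 degrees, from -1 to 1, a list of three. A call has exactly 5 rows; each row is the pose to reach, as a shift and turn from the pose commanded when the call began, along the tool's axes at that moment; what a row does not reach only later rows make up. A row lasts 1/12 s, in which the tool goes at most 41.7 mm and 7.16 degrees, less where a joint would pass 70% of its speed; a pose out of reach is approached as far as the arm can. A call with a number of a shift or a turn outside -1 to 1 is refused whole. A call with a gripper value outside its range is refused whole. "gripper" is the opening, from -1 (shut) to 1 (fully open), set as the call begins (left out, the last holds). The fingers move at their own pace and stop on an object; "force" is the grip in N (left out, the last holds). Time passes only in rows, so rows that repeat a pose let the fingers close, or fill a call up. It gives the time, the measured TCP pose, the force, the opening and the grip force at its end, in the units of the state.
- monitor.observe(): the state, without advancing time (a new reading comes with each control period).
- optics.grab_frame(name): name is "side" or "top" or "wrist"; returns (picture, depth): 400x640x3 uint8, red, green, blue; 400x640 float32, m along the optical axis (not along the pixel's ray), 0 where there is no reading.
- optics.camera_info(name): a dict with "fx", "fy", "cx", "cy" (pixels), "rvec" (rotation vector, rad) and "tvec" (3), from world to camera coordinates, as OpenCV has them; the wrist camera has in their place "T_tool_cam" (4x4, takes a point from camera to tool coordinates, whose origin is the TCP and whose axes are the flange's). Camera axes: x right, y down, z forward; pixel columns grow to the right and rows downward; lengths in m; the calibration is good to about 2 mm. The wrist camera is an equidistant fisheye: a pixel r from the principal point sees the ray r / f radians off the axis. A picture is of the moment at which its call begins: read the wrist's pose just before it. camera_info takes no time and is no camera call.
- workorder.job_done(): hands the job in; it is judged then, once.
The state is a dict: "clock": time; "qpos": joint angles; "qd": joint speeds; "joint_efforts": joint torques, N m; "position": TCP position; "tool_rot": TCP orientation; "force": force on the tool from outside, world axes, zero at the start; "moment": the same for the moment, N m; "grip_width": finger opening in m; "finger_force": force on a finger pad.
Only numpy, scipy, OpenCV 4.12 (cv2) and the standard library are available. Lean on these libraries where they do the work, as an engineer would, in place of code of your own. Each camera call takes 0.05 s, during which the arm holds its last target. There are 200 camera calls.

## Working session

There is one attempt and no reset: what is moved stays moved. The work goes in short steps, Python scripts to look and compute and a tool call to move; the robot and the scene stay as the last step left them, time stands still between calls to the robot, and variables do not carry over. Pictures are saved under pics/ and viewed, at most 13 in all, crops included, and the job is handed in when it is done.

Besides the shell and the picture viewer there is one more tool, called after "Call:" as a command line: name --argument value ..., lists and objects as JSON in quotes. apply_moves: Moves the arm, as the interface text tells. Its arguments: {"type":"object","properties":{"linear":{"type":"array"},"delta_rot":{"type":"array"},"gripper":{"type":"number"},"force":{"type":"number"}},"required":["linear","delta_rot"]}

```bash
ls; mkdir -p pics; cat > h.py <<'E'
import numpy as np, cv2
from scipy.spatial.transform import Rotation as R
from workcell import monitor, optics, workorder
def cam(n):
    c=optics.camera_info(n); Rm=cv2.Rodrigues(np.array(c['rvec'],float))[0]; return c,Rm,np.array(c['tvec'],float).ravel()
def cloud(n,depth):
    c,Rm,t=cam(n); v,u=np.indices(depth.shape)
    P=np.stack([(u-c['cx'])/c['fx']*depth,(v-c['cy'])/c['fy']*depth,depth],-1)
    return (P-t)@Rm
def save(n,im): cv2.imwrite('pics/'+n,cv2.cvtColor(im,cv2.COLOR_RGB2BGR))
E
python3 - <<'E'
from h import *
print(monitor.observe())
for n in('side','top'):
    im,d=optics.grab_frame(n); np.savez(n+'.npz',im=im,d=d); save(n+'0.png',im); print(optics.camera_info(n), -cam(n)[1].T@cam(n)[2])
E
```

```text
pics
{'clock': 0.0, 'qpos': array([ 1.26978453,  0.5220079 , -0.03633294,  1.59996241,  0.02119263,
        1.02110123, -0.11281185]), 'qd': array([-0.00115932,  0.00012993,  0.0014177 ,  0.00149159, -0.00145244,
       -0.00065155,  0.00080468]), 'joint_efforts': array([-2.52465243e-04, -9.27113986e+01,  1.97951987e+00, -3.69932556e+01,
        1.76763354e-02,  8.00456037e-03, -1.13923778e-05]), 'position': array([ 0.14287855, -0.60812474,  0.2307458 ]), 'tool_rot': array([-3.14050056e+00,  6.81098362e-05,  2.30790138e-01]), 'force': array([-0.07362102, -0.89759344,  0.90380947]), 'moment': array([-0.02894267,  0.01837842, -0.02090278]), 'finger_force': 0.0, 'grip_width': 0.08575345763027417}
{'fx': 396.631998174079, 'fy': 396.631998174079, 'cx': 320.27138432123417, 'cy': 193.24481755279683, 'rvec': array([ 2.27590104, -0.24203758,  0.10354517]), 'tvec': array([-0.5720899 ,  0.14888223,  1.12266213])} [ 0.40763501 -0.85295883  0.84623753]
{'fx': 425.2295229425448, 'fy': 425.2295229425448, 'cx': 313.98220671579486, 'cy': 204.65759726979815, 'rvec': array([ 2.20913227, -2.1533624 ,  0.1256972 ]), 'tvec': array([-0.0274845 ,  0.60021763,  1.51576791])} [0.45261536 0.01583479 1.56635167]
```

View pics/side0.png

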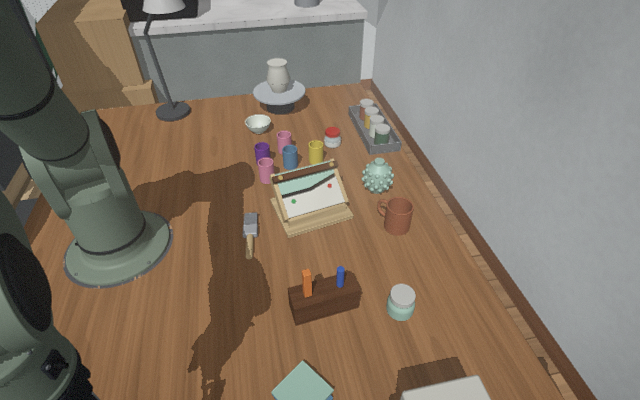

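View pics/top0.png

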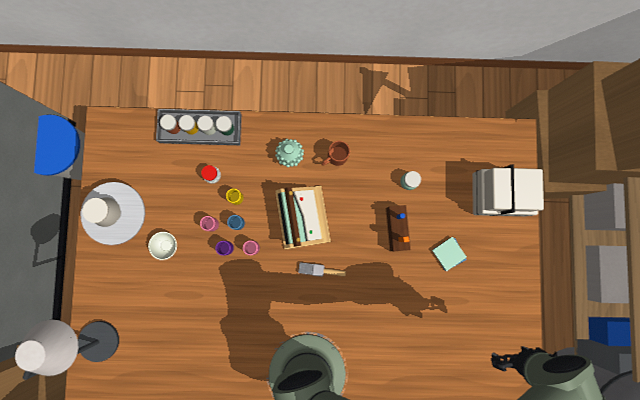

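Side view: stylus handle at (307,283), block around (324,298), mould at (312,197). There are five jar-shaped things: blue (290,158), purple (262,152), pink (285,140), pink (266,170) and yellow (316,152). In the top view the blue one is at (236,222), beside purple (224,248). Next I'll confirm the blue jar in an enlarged crop and measure positions.

```bash
python3 - <<'E'
from h import *
D={n:np.load(n+'.npz') for n in('side','top')}
a=cv2.resize(D['side']['im'][100:250,220:360],None,fx=2.8,fy=2.8,interpolation=cv2.INTER_CUBIC)
b=cv2.resize(D['top']['im'][170:270,200:335],None,fx=2.9,fy=2.9,interpolation=cv2.INTER_CUBIC)
h=max(a.shape[0],b.shape[0]); c=np.zeros((h,a.shape[1]+b.shape[1],3),np.uint8); c[:a.shape[0],:a.shape[1]]=a; c[:b.shape[0],a.shape[1]:]=b; save('crop1.png',c); print(c.shape)
def blobs(name,n,lo,hi,minA=8):
    im,d=D[n]['im'],D[n]['d']; P=cloud(n,d); hsv=cv2.cvtColor(im,cv2.COLOR_RGB2HSV)
    m=cv2.inRange(hsv,lo,hi); k,l,s,ce=cv2.connectedComponentsWithStats(m)
    for i in range(1,k):
        if s[i,4]>=minA:
            q=P[(l==i)&(d>0)]
            if len(q)and q[:,0].max()<1.2 and abs(np.median(q[:,1]))<.5: print(name,n,s[i],ce[i].round(1),'med',np.median(q,0).round(4),'min',np.percentile(q,3,0).round(3),'max',np.percentile(q,97,0).round(3))
for n in D:
    blobs('orange',n,(6,190,120),(14,255,255),15)
    blobs('green',n,(45,120,60),(85,255,255))
    blobs('red',n,(0,170,120),(5,255,255))
    blobs('blue',n,(100,90,40),(118,255,255),15)
E
```

```text
(420, 784, 3)
blue side [337 266   7  22 136] [339.9 276.3] med [ 0.5637 -0.3172  0.1118] min [ 0.558 -0.32   0.078] max [ 0.571 -0.306  0.132]
orange top [403 236   7   6  21] [405.9 238.5] med [ 0.4853 -0.3201  0.1485] min [ 0.475 -0.365  0.004] max [ 0.493 -0.31   0.154]
green top [227 127   6   8  22] [230.  131.2] med [0.862  0.3023 0.0298] min [0.855 0.297 0.018] max [0.878 0.312 0.048]
red top [201 165  16  16 186] [208.6 172.4] med [0.7039 0.3673 0.0594] min [0.681 0.343 0.051] max [0.727 0.391 0.066]
blue top [397 213   8   6  38] [400.6 215.7] med [ 0.5611 -0.3064  0.1263] min [ 0.554 -0.33   0.073] max [ 0.572 -0.3    0.137]
blue top [227 215  17  15 192] [235.3 221.9] med [0.5312 0.2709 0.0234] min [0.507 0.244 0.003] max [0.552 0.29  0.073]
```

View pics/crop1.png

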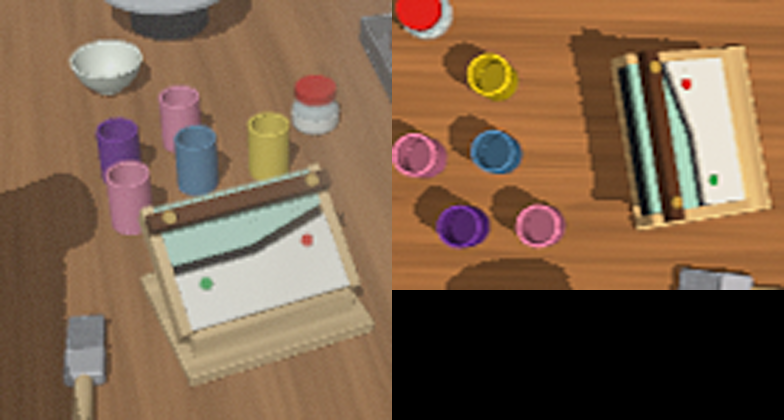

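Crop: the blue jar is at crop (196,160) left and (495,150) right, clearly distinct from purple, pink and yellow. The dots are green (206,284) and red (307,240).

```bash
cat >> h.py <<'E'
def ray(n,u,v,z):
    c,Rm,t=cam(n); o=-Rm.T@t; d=Rm.T@np.array([(u-c['cx'])/c['fx'],(v-c['cy'])/c['fy'],1]); return o+d*(z-o[2])/d[2]
def ctr(im,box,lo,hi):
    u0,v0,u1,v1=box; hsv=cv2.cvtColor(im[v0:v1,u0:u1],cv2.COLOR_RGB2HSV); m=cv2.inRange(hsv,lo,hi); ys,xs=np.nonzero(m)
    return (xs.mean()+u0,ys.mean()+v0,len(xs)) if len(xs) else (0,0,0)
E
python3 - <<'E'
from h import *
D={n:np.load(n+'.npz') for n in('side','top')}
boxes={'side':dict(g=(285,193,303,210),r=(322,178,338,193),o=(295,262,318,302),b=(330,262,350,292)),
 'top':dict(g=(305,225,318,238),r=(296,193,309,205),o=(398,230,415,246),b=(394,208,410,222))}
H=dict(g=.0722,r=.0815)
for n in D:
    im=D[n]['im']; B=boxes[n]
    r={}
    for k,lo,hi in(('g',(45,80,40),(85,255,255)),('r',(0,110,60),(6,255,255))):
        u,v,N=ctr(im,B[k],lo,hi); p=ray(n,u,v,H[k]); r[k]=p; print(n,k,round(u,1),round(v,1),N,p.round(4))
    d=r['g']-r['r']; print('yaw',)
    # mould frame horizontal: dx=-16mm*cos, dy=120mm
    loc=np.array([-.016*np.cos(np.radians(35.5)),.120]); yaw=np.arctan2(d[1],d[0])-np.arctan2(loc[1],loc[0])
    Rz=np.array([[np.cos(yaw),-np.sin(yaw)],[np.sin(yaw),np.cos(yaw)]])
    cc=np.cos(np.radians(35.5))
    print('len',np.hypot(*d[:2]),np.hypot(*loc),'yaw',yaw,'org',r['g'][:2]-Rz@[-.022*cc,.06],r['r'][:2]-Rz@[-.006*cc,-.06])
    for k,z in(('o',.150),('b',.130)):
        u0,v0,u1,v1=B[k]; 
        hsv=cv2.cvtColor(im[v0:v1,u0:u1],cv2.COLOR_RGB2HSV)
        m=cv2.inRange(hsv,(3,150,90),(16,255,255)) if k=='o' else cv2.inRange(hsv,(100,90,40),(125,255,255))
        P=cloud(n,D[n]['d'])[v0:v1,u0:u1][m>0]; P=P[P[:,2]>z-.008]; print(n,k,len(P),P.mean(0).round(4),P.min(0).round(3),P.max(0).round(3))
    P=cloud(n,D[n]['d']); hsv=cv2.cvtColor(im,cv2.COLOR_RGB2HSV)
    m=(cv2.inRange(hsv,(98,90,30),(116,255,255))>0)&(np.hypot(P[...,0]-.53,P[...,1]-.27)<.06)&(P[...,2]>.065); q=P[m]; 
    (cx,cy),rr=cv2.minEnclosingCircle(q[:,:2].astype(np.float32)); print(n,'jar rim',len(q),cx,cy,rr)
    m=(abs(P[...,2]-.07)<.004)&(np.hypot(P[...,0]-.525,P[...,1]+.31)<.12); q=P[m]; print(n,'block',len(q),cv2.minAreaRect(q[:,:2].astype(np.float32)))
E
```

```text
side g 293.2 200.8 11 [0.5051 0.0024 0.0722]
side r 329.0 185.0 9 [0.6205 0.0393 0.0815]
yaw
len 0.12116224075267643 0.12070489933623454 yaw -4.510878284621704 org [0.56033964 0.03195113] [0.56077523 0.03209049]
side o 73 [ 0.4857 -0.3214  0.149 ] [ 0.477 -0.329  0.142] [ 0.495 -0.31   0.152]
side b 49 [ 0.5646 -0.3131  0.1293] [ 0.557 -0.321  0.123] [ 0.572 -0.304  0.133]
side jar rim 24 0.5325465202331543 0.2655569612979889 0.028654059395194054
side block 1343 ((0.5267081260681152, -0.31563621759414673), (0.1609441637992859, 0.06306053698062897), 5.768900394439697)
top g 310.5 231.5 8 [ 0.5016 -0.0015  0.0722]
top r 301.1 198.4 11 [0.6167 0.0346 0.0815]
yaw
len 0.12053666216971848 0.12070489933623454 yaw -4.516487614729647 org [0.55701461 0.02779235] [0.55685409 0.02774198]
top o 34 [ 0.4816 -0.2972  0.2336] [ 0.453 -0.327  0.144] [0.492 0.016 1.566]
top b 24 [ 0.5626 -0.308   0.1302] [ 0.556 -0.317  0.123] [ 0.57  -0.301  0.139]
top jar rim 44 0.5290001034736633 0.26766708493232727 0.02510649710893631
top block 505 ((0.5235019326210022, -0.31332188844680786), (0.15986472368240356, 0.06149035319685936), 6.494748592376709)
```

Call:
apply_moves --linear '[[0.2,-0.1,0],[0.4,-0.2,0],[0.6,-0.3,0],[0.8,-0.4,0],[1.0,-0.5,0]]' --delta_rot '[[0,0,0],[0,0,0],[0,0,0],[0,0,0],[0,0,0]]' --gripper 1

```text
clock: 0.52
position: [0.2295, -0.5359, 0.231]
tool_rot: [-3.141, 0.0, 0.231]
force: [0.2, 0.1, 0.3]
grip_width: 0.0854
finger_force: 0.0
```

Call:
apply_moves --linear '[[0.2,-0.1,0],[0.4,-0.2,0],[0.6,-0.3,0],[0.8,-0.4,0],[1.0,-0.5,0]]' --delta_rot '[[0,0,0],[0,0,0],[0,0,0],[0,0,0],[0,0,0]]'

```text
clock: 0.93
position: [0.3154, -0.4644, 0.2311]
tool_rot: [-3.141, 0.0, 0.231]
force: [-0.0, -0.3, -0.9]
grip_width: 0.0852
finger_force: 0.0
```

Call:
apply_moves --linear '[[0.2,-0.1,0],[0.4,-0.2,0],[0.6,-0.3,0],[0.8,-0.4,0],[1.0,-0.5,0]]' --delta_rot '[[0,0,0],[0,0,0],[0,0,0],[0,0,0],[0,0,0]]'

```text
clock: 1.35
position: [0.4013, -0.3929, 0.2311]
tool_rot: [-3.141, 0.0, 0.231]
force: [0.0, -0.9, 0.1]
grip_width: 0.0854
finger_force: 0.0
```

Call:
apply_moves --linear '[[0.2,-0.1,0],[0.4,-0.2,0],[0.6,-0.3,0],[0.8,-0.4,0],[1.0,-0.5,0]]' --delta_rot '[[0,0,0.01],[0,0,0.02],[0,0,0.035],[0,0,0.05],[0,0,0.057]]'

```text
clock: 1.77
position: [0.4872, -0.3214, 0.2311]
tool_rot: [-3.141, 0.0, 0.109]
force: [-0.5, -0.4, -0.2]
grip_width: 0.085
finger_force: 0.0
```

```bash
cat >> h.py <<'E'
def wgrab():
    s=monitor.observe(); im,d=optics.grab_frame('wrist'); return s,im,d
def wT(s):
    c=optics.camera_info('wrist'); T=np.eye(4); T[:3,:3]=R.from_euler('xyz',s['tool_rot']).as_matrix(); T[:3,3]=s['position']; return c,T@np.array(c['T_tool_cam'])
def wdir(c,u,v):
    x,y=np.asarray(u)-c['cx'],np.asarray(v)-c['cy']; r=np.hypot(x,y)+1e-9; th=r/c['fx']
    return np.stack([np.sin(th)*x/r,np.sin(th)*y/r,np.cos(th)],-1)
def wray(s,u,v,p0,n):
    c,T=wT(s); d=wdir(c,u,v)@T[:3,:3].T; o=T[:3,3]; k=((np.asarray(p0)-o)@n)/(d@n); return o+d*k[...,None]
def wcloud(s,d):
    c,T=wT(s); v,u=np.indices(d.shape); q=wdir(c,u,v); q=q*(d/np.maximum(q[...,2],.05))[...,None]; return q@T[:3,:3].T+T[:3,3]
def wproj(s,p):
    c,T=wT(s); q=(np.asarray(p)-T[:3,3])@T[:3,:3]; r=np.hypot(q[...,0],q[...,1]); th=np.arctan2(r,q[...,2]); return np.stack([c['cx']+c['fx']*th*q[...,0]/r,c['cy']+c['fx']*th*q[...,1]/r],-1)
E
python3 - <<'E'
from h import *
s,im,d=wgrab(); save('w1.png',im); np.savez('w1.npz',im=im,d=d,pos=s['position'],rot=s['tool_rot'])
c=optics.camera_info('wrist'); print(c)
P=wcloud(s,d); hsv=cv2.cvtColor(im,cv2.COLOR_RGB2HSV)
m=(cv2.inRange(hsv,(4,160,80),(15,255,255))>0)&(P[...,2]>.14)&(P[...,2]<.16); q=P[m]; print(m.sum(),q.mean(0),q.min(0),q.max(0)); print(cv2.minAreaRect(q[:,:2].astype(np.float32)),np.argwhere(m).mean(0))
E
```

```text
{'fx': 309.70691628693146, 'fy': 309.70691628693146, 'cx': 318.9337280644517, 'cy': 200.58464564482335, 'T_tool_cam': array([[-1.22650284e-04, -9.44894449e-01, -3.27375113e-01,
         8.42664916e-02],
       [ 9.99999832e-01,  6.93151598e-05, -5.74710068e-04,
        -3.72891075e-04],
       [ 5.65732411e-04, -3.27375128e-01,  9.44894283e-01,
        -1.43674407e-01],
       [ 0.00000000e+00,  0.00000000e+00,  0.00000000e+00,
         1.00000000e+00]])}
250 [ 0.48667181 -0.3173205   0.14863428] [ 0.47363041 -0.32759481  0.14023368] [ 0.49268891 -0.30866412  0.1525605 ]
((0.48327380418777466, -0.31808871030807495), (0.01817314326763153, 0.01748465746641159), 6.088027000427246) [207.852 314.376]
```

View pics/w1.png

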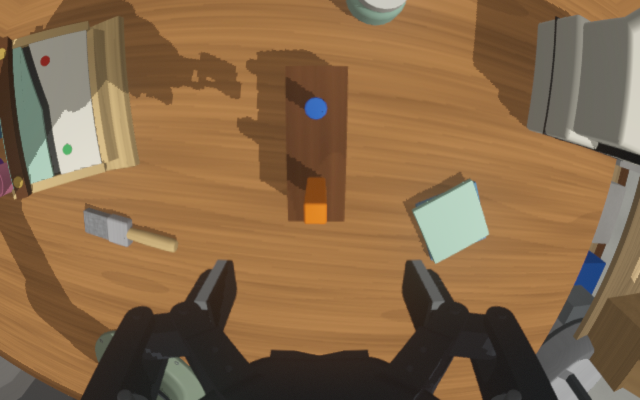

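The wrist view shows the handle's top at (316,213) between the fingers, the loop tool at (316,108) and the mould at upper left. Next I go down and grip.

Call:
apply_moves --linear '[[-0.01,-0.01,0.2],[-0.02,-0.02,0.4],[-0.024,-0.032,0.6],[-0.024,-0.032,0.8],[-0.024,-0.032,0.9]]' --delta_rot '[[0,0,0],[0,0,0],[0,0,0],[0,0,0],[0,0,0]]' --gripper 1

```text
clock: 2.23
position: [0.4828, -0.3188, 0.139]
tool_rot: [-3.14, 0.002, 0.112]
force: [-0.2, -0.5, -0.9]
grip_width: 0.0858
finger_force: 0.0
```

Call:
apply_moves --linear '[[0,0,0.12],[0,0,0.24],[0,0,0.36],[0,0,0.42],[0,0,0.46]]' --delta_rot '[[0,0,0],[0,0,0],[0,0,0],[0,0,0],[0,0,0]]'

```text
clock: 2.65
position: [0.4837, -0.3192, 0.0944]
tool_rot: [-3.141, 0.001, 0.111]
force: [-0.5, -0.1, -0.5]
grip_width: 0.0851
finger_force: 0.0
```

Call:
apply_moves --linear '[[0,0,0],[0,0,0],[0,0,0],[0,0,0],[0,0,0]]' --delta_rot '[[0,0,0],[0,0,0],[0,0,0],[0,0,0],[0,0,0]]' --gripper -1 --force 70

```text
clock: 3.07
position: [0.4841, -0.3195, 0.0957]
tool_rot: [3.141, -0.001, 0.111]
force: [0.2, -0.3, -0.6]
grip_width: 0.0254
finger_force: 0.0
```

Call:
apply_moves --linear '[[0,0,0],[0,0,0],[0,0,0],[0,0,0],[0,0,0]]' --delta_rot '[[0,0,0],[0,0,0],[0,0,0],[0,0,0],[0,0,0]]'

```text
clock: 3.48
position: [0.4841, -0.3194, 0.0957]
tool_rot: [3.141, -0.0, 0.111]
force: [-1.0, 1.2, 5.7]
grip_width: 0.0174
finger_force: 68.0
```

Call:
apply_moves --linear '[[0,0,-0.1],[0,0,-0.25],[0,0,-0.45],[0,0,-0.7],[0,0,-0.9]]' --delta_rot '[[0,0,0],[0,0,0],[0,0,0],[0,0,0],[0,0,0]]'

```text
clock: 3.9
position: [0.4839, -0.3194, 0.1874]
tool_rot: [3.141, -0.001, 0.111]
force: [0.0, 0.6, 0.3]
grip_width: 0.0173
finger_force: 68.2
```

Call:
apply_moves --linear '[[0,0,-0.2],[0,0,-0.4],[0,0,-0.6],[0,0,-0.7],[0,0,-0.7]]' --delta_rot '[[0,0,0],[0,0,0],[0,0,0],[0,0,0],[0,0,0]]'

```text
clock: 4.32
position: [0.4845, -0.3198, 0.2577]
tool_rot: [3.14, -0.003, 0.111]
force: [0.0, 0.3, -1.3]
grip_width: 0.0174
finger_force: 68.2
```

```bash
cat >> h.py <<'E'
A=np.radians(35.5); MO=np.array([.5587,.030,.085]); MYAW=1.769; L=.0857
def mould(o=None,yaw=None):
    o=MO if o is None else o; yaw=MYAW if yaw is None else yaw
    return o,(R.from_euler('z',yaw)*R.from_euler('y',-A)).as_matrix()
def toolR(M): return np.stack([-M[:,1],-M[:,0],-M[:,2]],1)
def delta(s,p,Rt=None):
    R0=R.from_euler('xyz',s['tool_rot']).as_matrix(); Rt=R0 if Rt is None else Rt
    return (R0.T@(np.asarray(p)-s['position'])/.1).round(4),(R.from_matrix(R0.T@Rt).as_rotvec()/np.radians(120)).round(4)
E
python3 - <<'E'
from h import *
s=monitor.observe(); print(s['clock'],s['position'],s['tool_rot'],s['force'],s['grip_width'])
o,M=mould(); Rt=toolR(M); print(R.from_matrix(Rt).as_euler('xyz'))
p=o+M@np.array([0,.05,-.008+.045])+M[:,2]*L; print(p,delta(s,p,Rt))
E
```

```text
4.3167 [ 0.48454168 -0.31976655  0.25771603] [ 3.13958678e+00 -2.82049822e-03  1.11190901e-01] [ 0.02276745  0.33803321 -1.33229025] 0.017392068545089043
[-2.52200077  0.          0.19820367]
[ 0.52370908 -0.04970269  0.18489197] (array([ 0.6869, -2.642 ,  0.7249]), array([ 0.2967, -0.0141, -0.0398]))
```

Call:
apply_moves --linear '[[0.06,-0.2,0],[0.12,-0.4,0],[0.18,-0.6,0],[0.24,-0.8,0],[0.3,-1.0,0]]' --delta_rot '[[0,0,0],[0,0,0],[0,0,0],[0,0,0],[0,0,0]]'

```text
clock: 4.73
position: [0.5021, -0.2155, 0.2543]
tool_rot: [-3.141, 0.001, 0.111]
force: [0.5, -0.5, -0.4]
grip_width: 0.0171
finger_force: 68.3
```

Call:
apply_moves --linear '[[0.06,-0.2,0],[0.12,-0.4,0],[0.18,-0.6,0],[0.24,-0.8,0],[0.3,-1.0,0]]' --delta_rot '[[0,0,0],[0,0,0],[0,0,0],[0,0,0],[0,0,0]]'

```text
clock: 5.15
position: [0.5208, -0.1128, 0.2543]
tool_rot: [-3.141, 0.001, 0.111]
force: [0.4, -0.1, 0.7]
grip_width: 0.0171
finger_force: 68.3
```

Call:
apply_moves --linear '[[0.01,-0.05,0.05],[0.02,-0.1,0.1],[0.03,-0.16,0.16],[0.04,-0.22,0.23],[0.05,-0.28,0.3]]' --delta_rot '[[0.03,0,-0.004],[0.06,0,-0.008],[0.09,0,-0.012],[0.12,0,-0.016],[0.15,0,-0.02]]'

```text
clock: 5.57
position: [0.5228, -0.0852, 0.2244]
tool_rot: [-2.824, -0.006, 0.153]
force: [0.0, -0.2, -0.5]
grip_width: 0.0171
finger_force: 68.1
```

```bash
python3 - <<'E'
from h import *
s=monitor.observe(); print(s['clock'],s['position'],s['tool_rot'],s['force'],s['grip_width'],s['qpos'].round(2))
o,M=mould(); Rt=toolR(M)
p=o+M@np.array([0,.05,-.008+.045])+M[:,2]*L; print(p,delta(s,p,Rt))
E
```

```text
5.5667 [ 0.52282995 -0.08515439  0.22436909] [-2.82415234 -0.0062704   0.15272948] [ 0.04510083 -0.19734476 -0.49638435] 0.01711999213379374 [ 0.44  0.47 -0.28  1.77 -0.21  1.03 -1.13]
[ 0.52370908 -0.04970269  0.18489197] (array([ 0.0601, -0.2083,  0.4844]), array([ 0.1443, -0.0125, -0.0181]))
```

Call:
apply_moves --linear '[[0.01,-0.04,0.1],[0.02,-0.08,0.2],[0.04,-0.12,0.3],[0.05,-0.17,0.4],[0.06,-0.208,0.484]]' --delta_rot '[[0.03,-0.003,-0.004],[0.06,-0.006,-0.008],[0.09,-0.009,-0.012],[0.12,-0.012,-0.016],[0.144,-0.0125,-0.018]]'

```text
clock: 5.98
position: [0.5235, -0.0499, 0.1842]
tool_rot: [-2.522, 0.001, 0.198]
force: [-0.0, -0.1, -0.3]
grip_width: 0.0175
finger_force: 68.2
```

Call:
apply_moves --linear '[[0,0,0],[0,0,0],[0,0,0],[0,0,0],[0,0,0]]' --delta_rot '[[0,0,0],[0,0,0],[0,0,0],[0,0,0],[0,0,0]]'

```text
clock: 6.4
position: [0.5242, -0.0501, 0.1864]
tool_rot: [-2.528, -0.001, 0.198]
force: [-0.0, -1.0, -0.3]
grip_width: 0.017
finger_force: 68.2
```

```bash
python3 - <<'E'
from h import *
s,im,d=wgrab(); print(s['clock'],s['position'],s['tool_rot'],s['force'])
np.savez('w2.npz',im=im,d=d,pos=s['position'],rot=s['tool_rot']); 
o,M=mould(); Rt=toolR(M); print(delta(s,o+M@np.array([0,.05,-.008+.045])+M[:,2]*L,Rt))
Tz=R.from_euler('xyz',s['tool_rot']).as_matrix()
tip=s['position']+Tz[:,2]*L
for nm,p in dict(tip=tip,handle_end=s['position']+Tz[:,2]*(L-.06),green=o+M@[-.022,.06,0],red=o+M@[-.006,-.06,0],bend=o+M@[0,0,-.008],start=o+M@[0,.06,-.008],end=o+M@[.016,-.06,-.008]).items(): print(nm,wproj(s,p).round(1))
save('w2.png',im)
E
```

```text
6.4 [ 0.52421911 -0.05010866  0.18641879] [-2.52774973e+00 -9.47290558e-04  1.98342920e-01] [-0.02651428 -0.96332604 -0.26838696]
(array([-0.0042,  0.0047,  0.0153]), array([ 0.0027, -0.0003,  0.0003]))
tip [320.3 206.6]
handle_end [320.6 240.6]
green [343.8 202.8]
red [327.2  68.3]
bend [319.9 136.2]
start [319.8 200. ]
end [301.5  69.2]
```

View pics/w2.png

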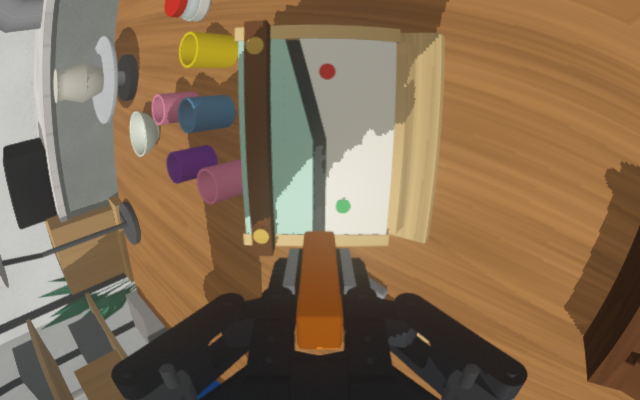

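Wrist view: the dots are at green (343,205) and red (327,71), within 3 px of prediction. The groove bends near (320,138) and the handle's lower end is at (319,235). I'll refine these with masks and look for the shaft.

```bash
python3 - <<'E'
from h import *
z=np.load('w2.npz'); im=z['im']; s=dict(position=z['pos'],tool_rot=z['rot']); o,M=mould()
c2=np.cos(A); q={}
for k,b,lo,hi,h in(('g',(333,195,354,215),(45,80,40),(85,255,255),.0722),('r',(317,61,338,82),(0,90,60),(8,255,255),.0815)):
    u,v,N=ctr(im,b,lo,hi); p=wray(s,u,v,[0,0,h],np.array([0,0,1.])); q[k]=p; print(k,u,v,N,p, (M.T@(p-o)).round(4))
d=q['g']-q['r']; loc=np.array([-.016*c2,.12]); yaw=np.arctan2(d[1],d[0])-np.arctan2(loc[1],loc[0])
Rz=R.from_euler('z',yaw).as_matrix()[:2,:2]; print('yaw',yaw%(2*np.pi),np.hypot(*d[:2]),q['g'][:2]-Rz@[-.022*c2,.06],q['r'][:2]-Rz@[-.006*c2,-.06])
g=cv2.cvtColor(im,cv2.COLOR_RGB2GRAY).astype(int)
for v in (50,60,70,85,100,115,130,140,150,165,180,195,205,212,220,228):
    row=g[v,280:345]; m=np.nonzero(row<65)[0]+280
    if len(m)==0: print(v,row.min());continue
    pl=[wray(s,uu,v,o,M[:,2]) for uu in(m.min()-.5,m.max()+.5)]; pm=M.T@(np.mean(pl,0)-o); wd=np.linalg.norm(pl[1]-pl[0])
    print(v,m.min(),m.max(),'mid x,y mm',(pm[:2]*1000).round(1),'w',round(wd*1000,1))
c=cv2.resize(im[150:260,270:370],None,fx=5,fy=5,interpolation=cv2.INTER_CUBIC); save('c2.png',cv2.convertScaleAbs(c,alpha=1.8,beta=10))
E
```

```text
g 342.64444444444445 205.83703703703705 135 [0.4999926  0.00111296 0.0722    ] [-0.0211  0.0632 -0.0007]
r 326.7860696517413 71.04477611940298 201 [0.61605502 0.03693236 0.0815    ] [-0.0057 -0.0576 -0.0002]
yaw 1.7620188318434318 0.12146404396661858 [0.55549489 0.03010059] [0.55622028 0.03032446]
50 289 301 mid x,y mm [ 21.1 -76.2] w 11.0
60 292 303 mid x,y mm [ 19.  -67.4] w 10.1
70 295 306 mid x,y mm [ 16.5 -58.6] w 10.1
85 299 310 mid x,y mm [ 13.1 -45.5] w 10.2
100 303 314 mid x,y mm [  9.8 -32.5] w 10.2
115 307 318 mid x,y mm [  6.4 -19.5] w 10.3
130 311 322 mid x,y mm [ 3.  -6.5] w 10.3
140 315 319 mid x,y mm [2.6 2.3] w 4.3
150 70
165 74
180 96
195 93
205 94
212 104
220 102
228 104
```

View pics/c2.png

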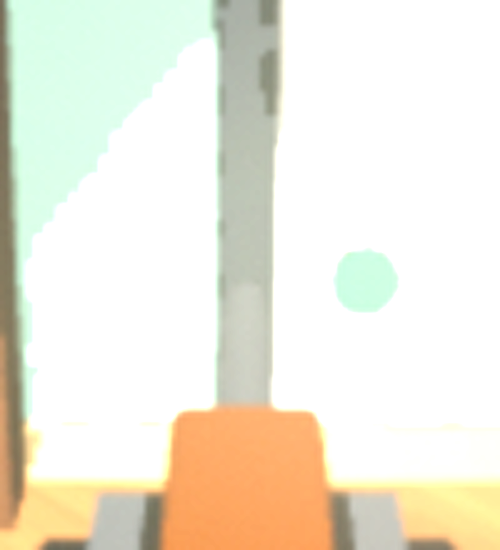

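Crop: the shaft runs from (245,408) to a tip at (244,283), i.e. full-frame (318.8,206.6). That agrees with the predicted length and sits about 0.7 mm to one side. I'll adopt the wrist-based mould frame and check height by depth.

```bash
sed -i 's/^A=np.*/A=np.radians(35.5); MO=np.array([.5559,.0302,.085]); MYAW=1.763; L=.0857; OFF=.0007/' h.py
cat >> h.py <<'E'
def tgt(x,y,z):
    o,M=mould(); Rt=toolR(M); return o+M@np.array([x,y,z])/1000+M[:,2]*L+Rt[:,1]*OFF,Rt
def tipm(s):
    o,M=mould(); T=R.from_euler('xyz',s['tool_rot']).as_matrix(); return (M.T@(s['position']+T[:,2]*L-T[:,1]*OFF-o)*1000).round(2)
E
python3 - <<'E'
from h import *
z=np.load('w2.npz'); s=dict(position=z['pos'],tool_rot=z['rot']); o,M=mould(); Q=(wcloud(s,z['d'])-o)@M*1000
for b in((345,100,380,190),(340,170,380,195),(335,90,370,110)):
    q=Q[b[1]:b[3],b[0]:b[2]].reshape(-1,3); print(np.median(q,0).round(1),q[:,2].std().round(2),'slope',np.polyfit(q[:,0],q[:,2],1)[0].round(3))
s=monitor.observe(); print(s['clock'],tipm(s),s['force'],'->hover',delta(s,*tgt(0,63,3)))
E
```

```text
[-37.3   2.7   1.3] 17.1 slope 0.495
[-36.4  37.1   1.2] 14.6 slope 0.267
[-27.6 -36.2   1.3] 17.42 slope 0.426
6.45 [-0.15 46.68 39.09] [ 0.35924017 -0.42412364 -0.58135111] ->hover (array([-1.646e-01,  3.000e-04,  3.614e-01]), array([0.0026, 0.0013, 0.0026]))
```

Call:
apply_moves --linear '[[-0.04,0,0.08],[-0.08,0,0.16],[-0.12,0,0.24],[-0.15,0,0.31],[-0.165,0,0.36]]' --delta_rot '[[0.0026,0.0013,0.0026],[0.0026,0.0013,0.0026],[0.0026,0.0013,0.0026],[0.0026,0.0013,0.0026],[0.0026,0.0013,0.0026]]'

```text
clock: 6.87
position: [0.5028, -0.0325, 0.1555]
tool_rot: [-2.52, 0.002, 0.192]
force: [-0.0, -0.1, -0.3]
grip_width: 0.0175
finger_force: 68.2
```

Call:
apply_moves --linear '[[0,0,0],[0,0,0],[0,0,0],[0,0,0],[0,0,0]]' --delta_rot '[[0,0,0],[0,0,0],[0,0,0],[0,0,0],[0,0,0]]'

```text
clock: 7.28
position: [0.504, -0.0332, 0.1565]
tool_rot: [-2.521, 0.0, 0.192]
force: [0.5, 0.0, -0.2]
grip_width: 0.017
finger_force: 68.2
```

```bash
python3 - <<'E'
from h import *
s,im,d=wgrab(); print(s['clock'],s['position'],s['tool_rot'],tipm(s),s['force'].round(2),s['moment'].round(3),'->',delta(s,*tgt(0,63,-8)))
print(wproj(s,s['position']+R.from_euler('xyz',s['tool_rot']).as_matrix()@[0,-OFF,L]))
c=cv2.resize(im[150:270,270:370],None,fx=5,fy=5,interpolation=cv2.INTER_CUBIC); save('c3.png',cv2.convertScaleAbs(c,alpha=1.3))
E
```

```text
7.2833 [ 0.50401776 -0.03324913  0.15651858] [-2.52084860e+00  4.76098878e-04  1.91672934e-01] [-0.31 63.05  2.94] [ 0.52  0.04 -0.23] [-0.674 -0.106  0.023] -> (array([ 0.0005, -0.0039,  0.1094]), array([-0.0006,  0.    , -0.0003]))
[319.39159511 206.5645195 ]
```

View pics/c3.png

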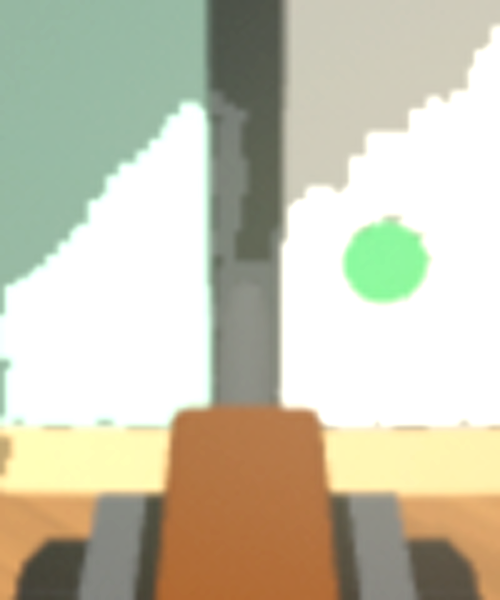

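Crop: the shaft (centre col 246) is centred in the groove (211–283), and the tip is beside the green dot. I'll go down and feel for the floor.

Call:
apply_moves --linear '[[0,0,0.03],[0,0,0.05],[0,0,0.07],[0,0,0.08],[0,0,0.085]]' --delta_rot '[[0,0,0],[0,0,0],[0,0,0],[0,0,0],[0,0,0]]'

```text
clock: 7.75
position: [0.5027, -0.028, 0.1492]
tool_rot: [-2.52, 0.001, 0.192]
force: [0.1, -0.1, -0.7]
grip_width: 0.0171
finger_force: 68.2
```

Call:
apply_moves --linear '[[0,0,0.002],[0,0,0.004],[0,0,0.006],[0,0,0.006],[0,0,0.006]]' --delta_rot '[[0,0,0],[0,0,0],[0,0,0],[0,0,0],[0,0,0]]'

```text
clock: 8.17
position: [0.5028, -0.0279, 0.149]
tool_rot: [-2.521, 0.001, 0.192]
force: [-0.8, 0.0, -0.6]
grip_width: 0.0173
finger_force: 68.2
```

Call:
apply_moves --linear '[[0,0,0.002],[0,0,0.004],[0,0,0.006],[0,0,0.006],[0,0,0.006]]' --delta_rot '[[0,0,0],[0,0,0],[0,0,0],[0,0,0],[0,0,0]]'

```text
clock: 8.58
position: [0.5027, -0.0275, 0.1485]
tool_rot: [-2.521, 0.001, 0.192]
force: [0.4, 0.4, -0.0]
grip_width: 0.0171
finger_force: 68.2
```

Call:
apply_moves --linear '[[0,0,0.002],[0,0,0.004],[0,0,0.006],[0,0,0.006],[0,0,0.006]]' --delta_rot '[[0,0,0],[0,0,0],[0,0,0],[0,0,0],[0,0,0]]'

```text
clock: 9.0
position: [0.5026, -0.0273, 0.148]
tool_rot: [-2.521, 0.001, 0.192]
force: [-0.6, 0.2, -0.7]
grip_width: 0.0168
finger_force: 68.3
```

Call:
apply_moves --linear '[[0,0,0.002],[0,0,0.004],[0,0,0.006],[0,0,0.006],[0,0,0.006]]' --delta_rot '[[0,0,0],[0,0,0],[0,0,0],[0,0,0],[0,0,0]]'

```text
clock: 9.42
position: [0.5027, -0.027, 0.1476]
tool_rot: [-2.521, 0.001, 0.192]
force: [0.4, -1.6, 4.3]
grip_width: 0.0173
finger_force: 68.7
```

```bash
python3 - <<'E'
from h import *
s=monitor.observe(); print(s['clock'],s['position'],s['tool_rot'],tipm(s),s['force'].round(2),s['moment'].round(3))
E
```

```text
9.4167 [ 0.50265512 -0.02699973  0.14760231] [-2.52073568e+00  6.77107922e-04  1.91667172e-01] [-0.27 63.21 -8.04] [ 0.41 -1.61  4.29] [-0.458  0.003  0.123]
```

Contact at z = -8.04 mm with about 4.4 N. I'll ease off 0.2 mm and draw.

Call:
apply_moves --linear '[[0.0167,0,-0.002],[0.0333,0,-0.002],[0.05,0,-0.002],[0.0667,0,-0.002],[0.0833,0,-0.002]]' --delta_rot '[[0,0,0],[0,0,0],[0,0,0],[0,0,0],[0,0,0]]'

```text
clock: 9.83
position: [0.5104, -0.0255, 0.1475]
tool_rot: [-2.52, 0.002, 0.192]
force: [-3.4, -5.6, 4.8]
grip_width: 0.0171
finger_force: 69.0
```

Call:
apply_moves --linear '[[0.0167,0,0],[0.0333,0,0],[0.05,0,0],[0.0667,0,0],[0.0833,0,0]]' --delta_rot '[[0,0,0],[0,0,0],[0,0,0],[0,0,0],[0,0,0]]'

```text
clock: 10.25
position: [0.5185, -0.024, 0.1475]
tool_rot: [-2.52, 0.002, 0.192]
force: [-3.6, -4.4, 5.0]
grip_width: 0.0171
finger_force: 69.0
```

```bash
cat > st.py <<'E'
from h import *
s=monitor.observe(); o,M=mould(); print(s['clock'],tipm(s),'F mould',(M.T@s['force']).round(2),s['moment'].round(3),delta(s,*tgt(0,63,0))[1])
E
python3 st.py
```

```text
10.25 [-0.36 47.18 -8.1 ] F mould [-0.03  4.38  6.15] [-0.939  1.181  0.979] [-0.0007  0.0008 -0.0005]
```

Call:
apply_moves --linear '[[0.0167,0,-0.001],[0.0333,0,-0.002],[0.05,0,-0.003],[0.0667,0,-0.003],[0.0833,0,-0.003]]' --delta_rot '[[0,0,0],[0,0,0],[0,0,0],[0,0,0],[0,0,0]]'

```text
clock: 10.67
position: [0.5273, -0.0223, 0.1478]
tool_rot: [-2.52, 0.001, 0.192]
force: [-2.3, -1.7, 2.1]
grip_width: 0.0174
finger_force: 68.7
```

Call:
apply_moves --linear '[[0.0167,0,0],[0.0333,0,0],[0.05,0,0],[0.0667,0,0],[0.0833,0,0]]' --delta_rot '[[0,0,0],[0,0,0],[0,0,0],[0,0,0],[0,0,0]]'

```text
clock: 11.08
position: [0.5355, -0.0207, 0.1479]
tool_rot: [-2.521, 0.001, 0.192]
force: [-1.7, -0.7, 1.7]
grip_width: 0.0172
finger_force: 68.6
```

```bash
python3 st.py
```

```text
11.0833 [-0.2  29.81 -7.75] F mould [0.69 1.79 1.62] [-0.789  0.32   0.273] [-0.0007  0.0002 -0.0004]
```

Call:
apply_moves --linear '[[0.0167,0,0.001],[0.0333,0,0.001],[0.05,0,0.001],[0.0667,0,0.001],[0.0833,0,0.001]]' --delta_rot '[[0,0,0],[0,0,0],[0,0,0],[0,0,0],[0,0,0]]'

```text
clock: 11.5
position: [0.5436, -0.0192, 0.1478]
tool_rot: [-2.521, 0.001, 0.192]
force: [-1.8, -2.2, 1.8]
grip_width: 0.0172
finger_force: 68.6
```

Call:
apply_moves --linear '[[0.0167,0,0],[0.0333,0,0],[0.05,0,0],[0.0667,0,0],[0.0833,0,0]]' --delta_rot '[[0,0,0],[0,0,0],[0,0,0],[0,0,0],[0,0,0]]'

```text
clock: 11.92
position: [0.5518, -0.0176, 0.1477]
tool_rot: [-2.521, 0.001, 0.192]
force: [-1.8, -3.1, 2.6]
grip_width: 0.0175
finger_force: 68.6
```

```bash
python3 st.py
```

```text
11.9167 [-0.27 13.2  -7.84] F mould [-0.7   2.38  3.65] [-0.82   0.54   0.481] [-0.0007  0.0003 -0.0004]
```

Call:
apply_moves --linear '[[0.0167,0,0],[0.0333,0,0],[0.05,0,0],[0.0667,0,0],[0.0833,0,0]]' --delta_rot '[[0,0,0],[0,0,0],[0,0,0],[0,0,0],[0,0,0]]'

```text
clock: 12.33
position: [0.56, -0.016, 0.1478]
tool_rot: [-2.521, 0.001, 0.192]
force: [-2.8, -2.9, 2.9]
grip_width: 0.0171
finger_force: 68.6
```

Call:
apply_moves --linear '[[0.0167,0,0],[0.0333,0,0],[0.049,-0.001,0],[0.065,-0.0053,0],[0.081,-0.0096,0]]' --delta_rot '[[0,0,0],[0,0,0],[0,0,0],[0,0,0],[0,0,0]]'

```text
clock: 12.75
position: [0.5678, -0.0137, 0.1482]
tool_rot: [-2.521, 0.001, 0.192]
force: [-2.9, -4.1, 2.4]
grip_width: 0.0176
finger_force: 68.8
```

```bash
python3 st.py
```

```text
12.75 [ 0.57 -3.25 -7.85] F mould [-1.38  3.66  3.98] [-1.076  0.462  0.427] [-0.0006  0.0002 -0.0005]
```

Call:
apply_moves --linear '[[0.016,-0.005,0],[0.032,-0.01,0],[0.048,-0.0145,0],[0.0645,-0.019,0],[0.0805,-0.0235,0]]' --delta_rot '[[0,0,0],[0,0,0],[0,0,0],[0,0,0],[0,0,0]]'

```text
clock: 13.17
position: [0.5753, -0.0102, 0.1497]
tool_rot: [-2.521, 0.001, 0.192]
force: [-2.4, -3.5, 1.8]
grip_width: 0.0173
finger_force: 68.8
```

Call:
apply_moves --linear '[[0.016,-0.0043,0],[0.032,-0.0086,0],[0.048,-0.013,0],[0.0645,-0.0173,0],[0.0805,-0.0216,0]]' --delta_rot '[[0,0,0],[0,0,0],[0,0,0],[0,0,0],[0,0,0]]'

```text
clock: 13.58
position: [0.5829, -0.007, 0.1509]
tool_rot: [-2.521, 0.001, 0.192]
force: [-2.8, -5.2, 3.1]
grip_width: 0.0173
finger_force: 68.9
```

```bash
python3 st.py
```

```text
13.5833 [  5.2  -19.32  -7.84] F mould [-1.92  3.75  5.15] [-1.119  0.649  0.683] [-0.0007  0.0003 -0.0004]
```

Call:
apply_moves --linear '[[0.016,-0.0043,-0.001],[0.032,-0.0086,-0.0015],[0.048,-0.013,-0.0015],[0.0645,-0.0173,-0.0015],[0.0805,-0.0216,-0.0015]]' --delta_rot '[[0,0,0],[0,0,0],[0,0,0],[0,0,0],[0,0,0]]'

```text
clock: 14.0
position: [0.5905, -0.0037, 0.1523]
tool_rot: [-2.52, 0.001, 0.192]
force: [-1.9, -2.5, 1.5]
grip_width: 0.0167
finger_force: 68.8
```

Call:
apply_moves --linear '[[0.016,-0.0043,0],[0.032,-0.0086,0],[0.048,-0.013,0],[0.0645,-0.0173,0],[0.0805,-0.0216,0]]' --delta_rot '[[0,0,0],[0,0,0],[0,0,0],[0,0,0],[0,0,0]]'

```text
clock: 14.42
position: [0.5981, -0.0005, 0.1536]
tool_rot: [-2.521, 0.001, 0.192]
force: [-2.0, -2.3, 2.3]
grip_width: 0.0171
finger_force: 68.8
```

```bash
python3 st.py
```

```text
14.4167 [  9.56 -35.48  -7.71] F mould [-0.18  2.4   2.99] [-0.953  0.462  0.421] [-0.0007  0.0002 -0.0004]
```

Call:
apply_moves --linear '[[0.016,-0.0043,0],[0.032,-0.0086,0],[0.048,-0.013,0],[0.0645,-0.0173,0],[0.0805,-0.0216,0]]' --delta_rot '[[0,0,0],[0,0,0],[0,0,0],[0,0,0],[0,0,0]]'

```text
clock: 14.83
position: [0.6056, 0.0028, 0.1548]
tool_rot: [-2.52, 0.001, 0.192]
force: [-2.3, -2.5, 2.6]
grip_width: 0.0169
finger_force: 68.8
```

Call:
apply_moves --linear '[[0.016,-0.0043,0],[0.032,-0.0086,0],[0.048,-0.013,0],[0.0645,-0.0173,0],[0.0805,-0.0216,0]]' --delta_rot '[[0,0,0],[0,0,0],[0,0,0],[0,0,0],[0,0,0]]'

```text
clock: 15.25
position: [0.6132, 0.006, 0.1561]
tool_rot: [-2.521, 0.001, 0.192]
force: [-2.5, -4.2, 2.5]
grip_width: 0.0172
finger_force: 68.9
```

```bash
python3 st.py
```

```text
15.25 [ 13.84 -51.57  -7.71] F mould [-1.55  3.31  4.14] [-0.994  0.45   0.479] [-0.0007  0.0002 -0.0004]
```

Call:
apply_moves --linear '[[0.016,-0.0043,-0.0005],[0.032,-0.0086,-0.0005],[0.048,-0.013,-0.0005],[0.0645,-0.0173,-0.0005],[0.0805,-0.0216,-0.0005]]' --delta_rot '[[0,0,0],[0,0,0],[0,0,0],[0,0,0],[0,0,0]]'

```text
clock: 15.67
position: [0.6208, 0.0092, 0.1573]
tool_rot: [-2.521, 0.001, 0.192]
force: [-2.6, -3.4, 2.1]
grip_width: 0.017
finger_force: 68.8
```

Call:
apply_moves --linear '[[0.016,-0.0043,0],[0.032,-0.0086,0],[0.038,-0.01,0],[0.038,-0.01,0],[0.038,-0.01,0]]' --delta_rot '[[0,0,0],[0,0,0],[0,0,0],[0,0,0],[0,0,0]]'

```text
clock: 16.08
position: [0.6244, 0.0108, 0.158]
tool_rot: [-2.52, 0.0, 0.192]
force: [-0.3, -0.8, 1.8]
grip_width: 0.0175
finger_force: 68.6
```

```bash
python3 st.py; python3 - <<'E'
from h import *
s,im,d=wgrab(); c=cv2.resize(im[150:270,260:380],None,fx=4.5,fy=4.5,interpolation=cv2.INTER_CUBIC); save('c4.png',cv2.convertScaleAbs(c,alpha=1.5))
E
```

```text
16.0833 [ 17.08 -63.53  -7.62] F mould [0.42 0.44 1.93] [-0.659 -0.004  0.06 ] [-0.0007  0.     -0.0003]
```

View pics/c4.png

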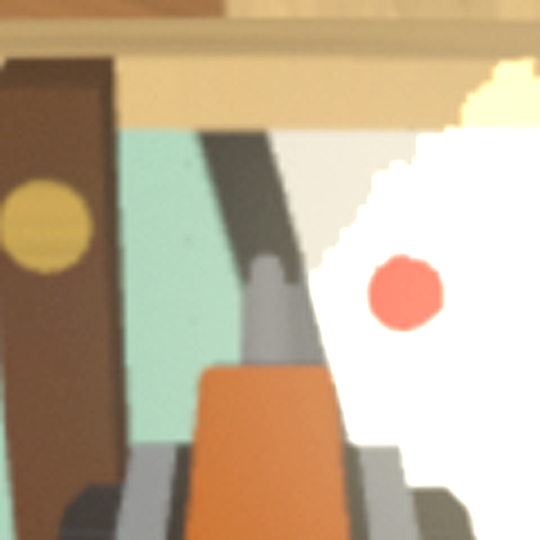

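Crop: the tip is in the groove at (268,258), level with and just past the red dot (405,292). Next I lift straight out along the tool axis and stand it upright.

Call:
apply_moves --linear '[[0,0,-0.05],[0,0,-0.15],[0,0,-0.3],[0,0,-0.5],[0,0,-0.7]]' --delta_rot '[[0,0,0],[0,0,0],[0,0,0],[0,0,0],[0,0,0]]'

```text
clock: 16.55
position: [0.632, -0.03, 0.2161]
tool_rot: [-2.521, 0.001, 0.192]
force: [0.6, -0.6, -0.9]
grip_width: 0.0171
finger_force: 68.3
```

Call:
apply_moves --linear '[[0,0,-0.2],[0,0,-0.4],[0,0,-0.6],[0,0,-0.7],[0,0,-0.75]]' --delta_rot '[[0,0,0],[0,0,0],[0,0,0],[0,0,0],[0,0,0]]'

```text
clock: 16.97
position: [0.6408, -0.0734, 0.2772]
tool_rot: [-2.522, -0.001, 0.191]
force: [0.1, 0.3, -0.4]
grip_width: 0.0174
finger_force: 68.3
```

Call:
apply_moves --linear '[[0,0,0],[0,0,0],[0,0,0],[0,0,0],[0,0,0]]' --delta_rot '[[-0.05,0,0],[-0.105,0,0],[-0.16,0,0],[-0.22,0,0],[-0.27,0,0]]'

```text
clock: 17.38
position: [0.6406, -0.0713, 0.2766]
tool_rot: [-3.091, -0.001, 0.193]
force: [0.1, 0.0, -0.5]
grip_width: 0.0173
finger_force: 68.3
```

Call:
apply_moves --linear '[[0,0,0],[0,0,0],[0,0,0],[0,0,0],[0,0,0]]' --delta_rot '[[-0.02,0,0],[-0.0267,0,0],[-0.0267,0,0],[-0.0267,0,0],[-0.0267,0,0]]'

```text
clock: 17.8
position: [0.6402, -0.0733, 0.2753]
tool_rot: [-3.141, 0.002, 0.19]
force: [0.1, -0.8, -0.6]
grip_width: 0.0173
finger_force: 68.4
```

```bash
python3 - <<'E'
from h import *
s=monitor.observe(); print(s['clock'],s['position'],s['tool_rot'],s['qpos'].round(2),s['grip_width'])
print(delta(s,[.528,.267,.27],R.from_euler('xyz',[np.pi,0,s['tool_rot'][2]]).as_matrix()))
E
```

```text
17.8 [ 0.64022555 -0.0732784   0.27527012] [-3.14069488e+00  1.79722427e-03  1.90002394e-01] [ 0.12  0.52 -0.15  1.49  0.08  1.15 -1.43] 0.017349853462110813
(array([-0.4593, -3.5534,  0.0567]), array([-0.0004,  0.0009, -0.    ]))
```

Call:
apply_moves --linear '[[-0.02,-0.15,0],[-0.04,-0.33,0],[-0.07,-0.52,0],[-0.09,-0.7,0],[-0.115,-0.89,0]]' --delta_rot '[[0,0,0],[0,0,0],[0,0,0],[0,0,0],[0,0,0]]'

```text
clock: 18.22
position: [0.6117, 0.0132, 0.2754]
tool_rot: [-3.141, 0.002, 0.19]
force: [0.5, -0.4, 0.1]
grip_width: 0.0174
finger_force: 68.4
```

Call:
apply_moves --linear '[[-0.02,-0.18,0],[-0.04,-0.36,0],[-0.07,-0.54,0],[-0.09,-0.71,0],[-0.115,-0.89,0]]' --delta_rot '[[0,0,0],[0,0,0],[0,0,0],[0,0,0],[0,0,0]]'

```text
clock: 18.63
position: [0.5835, 0.0984, 0.2755]
tool_rot: [-3.141, 0.002, 0.19]
force: [-0.4, 0.5, -0.5]
grip_width: 0.0173
finger_force: 68.4
```

Call:
apply_moves --linear '[[-0.02,-0.18,0],[-0.04,-0.36,0],[-0.07,-0.54,0],[-0.09,-0.71,0],[-0.115,-0.89,0]]' --delta_rot '[[0,0,0],[0,0,0],[0,0,0],[0,0,0],[0,0,0]]'

```text
clock: 19.05
position: [0.5553, 0.1836, 0.2755]
tool_rot: [-3.141, 0.002, 0.19]
force: [-0.1, 0.3, -0.7]
grip_width: 0.0168
finger_force: 68.4
```

Call:
apply_moves --linear '[[-0.02,-0.2,0],[-0.04,-0.4,0],[-0.07,-0.6,0],[-0.09,-0.78,0],[-0.115,-0.88,0]]' --delta_rot '[[0,0,0],[0,0,0],[0,0,0],[0,0,0],[0,0,0]]'

```text
clock: 19.47
position: [0.5268, 0.2693, 0.2754]
tool_rot: [-3.141, 0.002, 0.192]
force: [-0.2, 0.0, 0.1]
grip_width: 0.0173
finger_force: 68.4
```

Call:
apply_moves --linear '[[0,0,0],[0,0,0],[0,0,0],[0,0,0],[0,0,0]]' --delta_rot '[[0,0,0],[0,0,0],[0,0,0],[0,0,0],[0,0,0]]'

```text
clock: 19.88
position: [0.528, 0.2667, 0.2758]
tool_rot: [3.141, 0.001, 0.19]
force: [-0.5, 0.2, 0.3]
grip_width: 0.0171
finger_force: 68.4
```

```bash
python3 - <<'E'
from h import *
s,im,d=wgrab(); save('w5.png',im); np.savez('w5.npz',im=im,d=d,pos=s['position'],rot=s['tool_rot'])
print(s['clock'],s['position'],s['tool_rot'])
hsv=cv2.cvtColor(im,cv2.COLOR_RGB2HSV); m=cv2.inRange(hsv,(98,80,30),(114,255,255)); k,l,st,ce=cv2.connectedComponentsWithStats(m)
print('expect',wproj(s,np.array([.528,.267,.072])))
for i in range(1,k):
    if st[i,4]>60: 
        v,u=np.nonzero(l==i); p=wray(s,u,v,[0,0,.072],np.array([0,0,1.]))[:,:2].astype(np.float32); print(st[i],ce[i].round(1),cv2.minEnclosingCircle(p))
E
```

```text
19.8833 [0.52796543 0.26668881 0.27575543] [3.14103101e+00 8.21426342e-04 1.90447410e-01]
expect [319.08859353 170.80070816]
[298 148  42  43 959] [317.6 164.4] ((0.530090868473053, 0.26809000968933105), 0.025862079113721848)
[622 217  18  17 157] [630.7 224.5] ((0.5556328296661377, -0.35188665986061096), 0.05077221244573593)
```

View pics/w5.png

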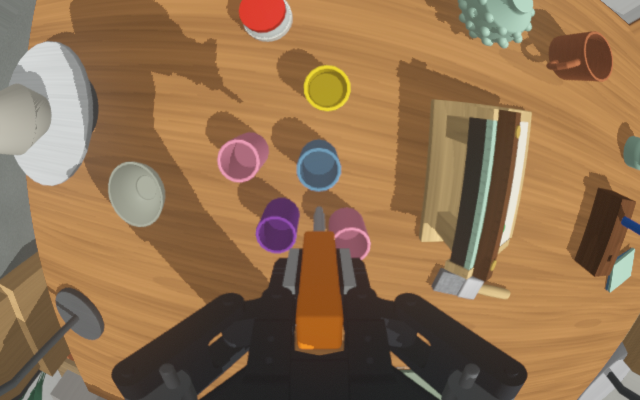

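Wrist view: the blue jar's rim is at (319,169), right where expected ahead of the tip. Purple (277,232) and pink (349,242) lie clear below. Lowering now.

Call:
apply_moves --linear '[[0,0,0.15],[0,0,0.3],[0,0,0.5],[0,0,0.7],[0,0,0.8]]' --delta_rot '[[0,0,0],[0,0,0],[0,0,0],[0,0,0],[0,0,0]]'

```text
clock: 20.35
position: [0.5269, 0.2668, 0.1937]
tool_rot: [3.14, 0.003, 0.191]
force: [0.5, -0.4, -0.7]
grip_width: 0.0174
finger_force: 68.4
```

Call:
apply_moves --linear '[[0.01,0,0.1],[0.01,0,0.22],[0.01,0,0.36],[0.01,0,0.5],[0.01,0,0.6]]' --delta_rot '[[0,0,0],[0,0,0],[0,0,0],[0,0,0],[0,0,0]]'

```text
clock: 20.77
position: [0.5285, 0.2676, 0.1347]
tool_rot: [3.141, 0.001, 0.192]
force: [0.3, 0.2, -0.5]
grip_width: 0.0172
finger_force: 68.4
```

Call:
apply_moves --linear '[[0,0,0.08],[0,0,0.16],[0,0,0.24],[0,0,0.3],[0,0,0.34]]' --delta_rot '[[0,0,0],[0,0,0],[0,0,0],[0,0,0],[0,0,0]]'

```text
clock: 21.18
position: [0.5283, 0.2677, 0.1011]
tool_rot: [3.141, 0.001, 0.192]
force: [-0.1, -0.7, -0.3]
grip_width: 0.0171
finger_force: 68.4
```

Call:
apply_moves --linear '[[0,0,0.01],[0,0,0.015],[0,0,0.02],[0,0,0.02],[0,0,0.02]]' --delta_rot '[[0,0,0],[0,0,0],[0,0,0],[0,0,0],[0,0,0]]'

```text
clock: 21.6
position: [0.5285, 0.2678, 0.1]
tool_rot: [3.141, 0.0, 0.192]
force: [-0.8, 0.4, 0.0]
grip_width: 0.0173
finger_force: 68.4
```

```bash
python3 - <<'E'
from h import *
s=monitor.observe(); print(s['clock'],s['position'],s['position'][2]-L,s['force'])
im,d=optics.grab_frame('side'); save('s6.png',cv2.resize(im[90:230,200:380],None,fx=4,fy=4,interpolation=cv2.INTER_CUBIC))
E
```

```text
21.6 [0.5285147  0.26778877 0.10002908] 0.014329077493541731 [-0.82535137  0.35621723  0.03331335]
```

View pics/s6.png

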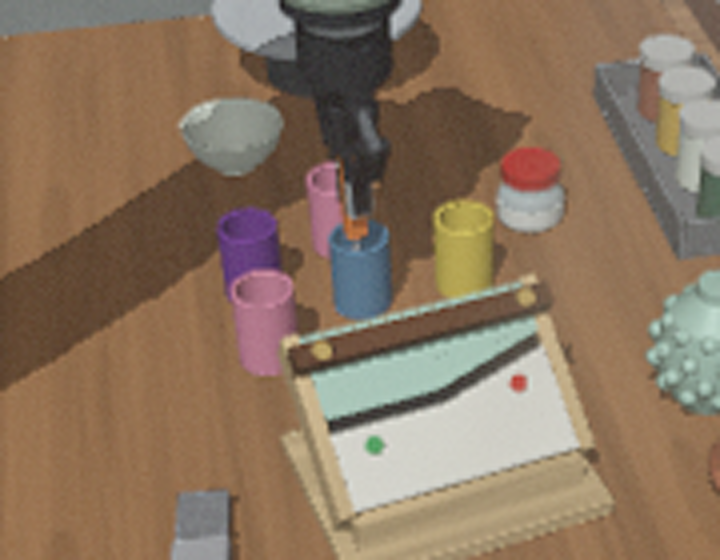

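Crop: the stylus shaft is inside the blue jar (360,235) and everything else is upright. I'll lower the last few mm, then release.

Call:
apply_moves --linear '[[0,0,0.01],[0,0,0.02],[0,0,0.03],[0,0,0.04],[0,0,0.045]]' --delta_rot '[[0,0,0],[0,0,0],[0,0,0],[0,0,0],[0,0,0]]'

```text
clock: 22.07
position: [0.5283, 0.2677, 0.095]
tool_rot: [3.141, 0.001, 0.192]
force: [0.1, -0.6, -0.6]
grip_width: 0.0174
finger_force: 68.4
```

Call:
apply_moves --linear '[[0,0,0.003],[0,0,0.006],[0,0,0.009],[0,0,0.012],[0,0,0.012]]' --delta_rot '[[0,0,0],[0,0,0],[0,0,0],[0,0,0],[0,0,0]]'

```text
clock: 22.48
position: [0.5284, 0.2677, 0.094]
tool_rot: [3.141, 0.001, 0.192]
force: [0.5, -0.2, -1.0]
grip_width: 0.017
finger_force: 68.4
```

Call:
apply_moves --linear '[[0,0,0],[0,0,0],[0,0,0],[0,0,0],[0,0,0]]' --delta_rot '[[0,0,0],[0,0,0],[0,0,0],[0,0,0],[0,0,0]]' --gripper -0.4 --force 20

```text
clock: 22.9
position: [0.5284, 0.2677, 0.094]
tool_rot: [3.141, 0.001, 0.192]
force: [0.9, -0.1, -0.3]
grip_width: 0.0253
finger_force: 0.0
```

Call:
apply_moves --linear '[[0,0,0],[0,0,0],[0,0,0],[0,0,0],[0,0,0]]' --delta_rot '[[0,0,0],[0,0,0],[0,0,0],[0,0,0],[0,0,0]]'

```text
clock: 23.32
position: [0.5284, 0.2677, 0.094]
tool_rot: [3.141, 0.001, 0.192]
force: [0.2, -0.1, -0.5]
grip_width: 0.0255
finger_force: 0.0
```

Call:
apply_moves --linear '[[0,0,0],[0,0,0],[0,0,0],[0,0,0],[0,0,0]]' --delta_rot '[[0,0,0],[0,0,0],[0,0,0],[0,0,0],[0,0,0]]' --gripper 1

```text
clock: 23.73
position: [0.5284, 0.2677, 0.094]
tool_rot: [3.141, 0.001, 0.192]
force: [0.0, -0.1, 0.1]
grip_width: 0.0842
finger_force: 0.0
```

Call:
apply_moves --linear '[[0,0,0],[0,0,0],[0,0,0],[0,0,0],[0,0,0]]' --delta_rot '[[0,0,0],[0,0,0],[0,0,0],[0,0,0],[0,0,0]]'

```text
clock: 24.15
position: [0.5284, 0.2677, 0.094]
tool_rot: [3.141, 0.001, 0.192]
force: [0.2, -0.1, -0.3]
grip_width: 0.0856
finger_force: 0.0
```

```bash
python3 - <<'E'
from h import *
s,im,d=wgrab(); print(s['clock'],s['force'],s['grip_width']); save('w7.png',im)
E
```

```text
24.15 [ 0.20254923 -0.09324214 -0.33037201] 0.0856216471603129
```

View pics/w7.png

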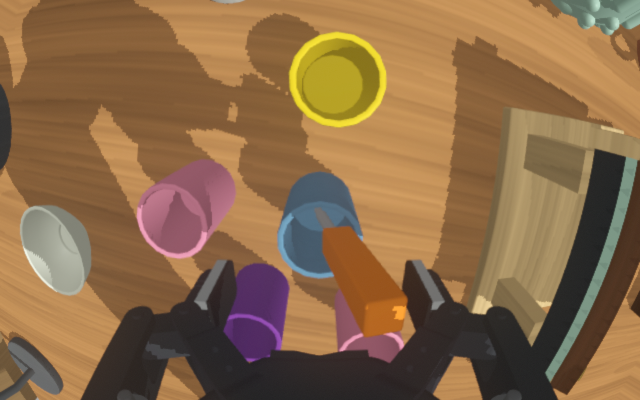

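The wrist view shows the stylus standing in the upright blue jar (320,230), leaning towards the right finger. I'll sidestep a little and lift away.

Call:
apply_moves --linear '[[0,0.04,0],[0,0.08,0],[0,0.1,-0.04],[0,0.1,-0.15],[0,0.1,-0.3]]' --delta_rot '[[0,0,0],[0,0,0],[0,0,0],[0,0,0],[0,0,0]]'

```text
clock: 24.62
position: [0.53, 0.2574, 0.1243]
tool_rot: [3.141, 0.002, 0.191]
force: [-0.1, -0.5, 0.9]
grip_width: 0.0853
finger_force: 0.0
```

Call:
apply_moves --linear '[[0,0,-0.2],[0,0,-0.4],[0,0,-0.6],[0,0,-0.8],[0,0,-1.0]]' --delta_rot '[[0,0,0],[0,0,0],[0,0,0],[0,0,0],[0,0,0]]'

```text
clock: 25.03
position: [0.5303, 0.258, 0.2262]
tool_rot: [3.142, 0.0, 0.192]
force: [-0.2, 0.1, 0.1]
grip_width: 0.0854
finger_force: 0.0
```

Call:
apply_moves --linear '[[0,0,-0.1],[0,0,-0.2],[0,0,-0.2],[0,0,-0.2],[0,0,-0.2]]' --delta_rot '[[0,0,0],[0,0,0],[0,0,0],[0,0,0],[0,0,0]]'

```text
clock: 25.45
position: [0.53, 0.2577, 0.2431]
tool_rot: [3.141, 0.002, 0.192]
force: [1.5, -0.2, -0.6]
grip_width: 0.0854
finger_force: 0.0
```

```bash
python3 - <<'E'
from h import *
s=monitor.observe(); print(s['clock'],s['position'],s['force'])
im,d=optics.grab_frame('side'); save('s8.png',cv2.resize(im[90:330,200:420],None,fx=2.4,fy=2.4,interpolation=cv2.INTER_CUBIC))
E
```

```text
25.45 [0.53002494 0.25774645 0.24308662] [ 1.48491074 -0.2092515  -0.5938418 ]
```

View pics/s8.png

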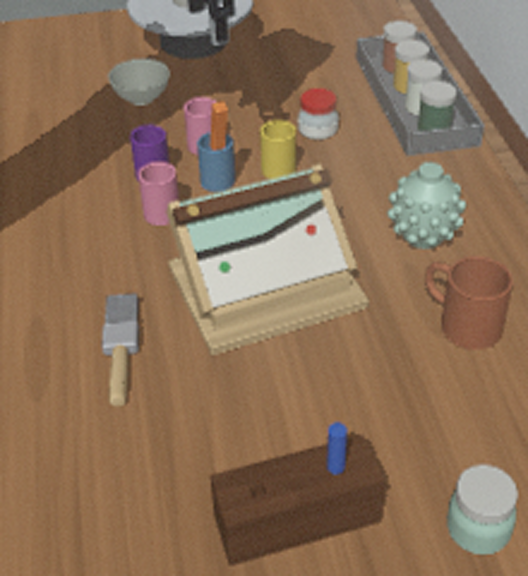

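The side view shows the stylus in the upright blue jar (217,150), the arm clear, and everything else in place.

```bash
python3 -c "
from workcell import workorder; print(workorder.job_done())"
```

```text
the job is handed in; nothing more can be done
None
```

I drew the stylus down the seam from the green dot, round the bend, to the red dot at about 2 cm/s, pressing with roughly 2–6 N, and left it in the upright blue jar with the last side view showing nothing else moved; the job was handed in at about 25.5 s.

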